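# Clear the ear defenders off the case carrier and hold it up level

### The job

Someone left the ear defenders straddling the handle of the case carrier: hang them over the bar of the bench rail, one cup on each side, and let go. Then lift the carrier by the middle of its handle, keeping it level so that the dental casts stay in it, and finish still holding it steady and level about 10 cm above the bench. Leave the yellow tub, the bottle and the screwdriver where they are.

Things in the scene. Friction and masses are not known exactly. Their poses are not given: they have to be found in the camera images.
- carrier: Loose blue tray, 280 mm along its x, 170 mm along its y, rim 22 mm high, floor 4 mm thick, about 0.45 kg. Origin: centre of its underside, z up. A black bar handle runs along its x over the middle of the tray on two aluminium uprights at x = -60 and +60 mm.
- handle (a point): Middle of the carrier's black bar handle, at its centre 88 mm above the tray's underside. The bar is 130 mm long along x (110 mm free between the uprights), 18 mm wide along y, 16 mm high. Axes as the carrier's. Free space below it down to the tray floor.
- crown (a point): Centre of the ear defenders' orange head cushion, z up. Cushion with dark steel band: 26 mm wide along x, 52 mm along y, from 22 mm below this point (flat underside of the band, to rest on the bar) to 16 mm above it. Fingers reaching more than 20 mm below this point stick out under the band. At first the band clears the carrier's handle by 6 mm.
- muffs: The ear defenders as a whole, loose and rigid, about 0.14 kg. Origin midway between the cups at their undersides, 120 mm under point crown, same axes. Red cups on either side along y, 47 to 77 mm from the middle, 40 mm along x, 50 mm high; at first they stand on the tray floor on either side of the handle.
- rail: Fixed bench rail: a steel bar on two posts with black feet. Origin on the bench under the middle of the bar; the bar runs along its y.
- bar_mid (a point): Middle of the rail's bar, on its axis, 130 mm above the bench. Bar 14 mm in diameter, 250 mm long along y; posts (14 mm thick) below it at 115 mm to either side, nothing above it. Axes as the rail's.
- cast_a_mid (a point): Middle of a beige dental cast with white teeth, 50 x 60 mm, 20 mm high, loose in the carrier's -x end; z up.
- cast_b_mid (a point): The same at the carrier's +x end.
- tub: Yellow plastic bowl, 100 mm across, 65 mm high, loose bystander; origin at its underside.
- bottle: Amber bottle, 42 mm across, 85 mm high, loose bystander; origin at its underside.
- scraper: Screwdriver with a yellow handle, 170 mm long, lying on the bench, loose bystander; origin at its underside, near its middle.
Things that resemble listed ones, but are neither listed nor needed, are in the scene too. What is shaped like the part that bears cast_a_mid but red is not meant.

How it is judged:
By the outcome, as a careful person would: the job done as asked, in the order asked, and still so for the second after the job is handed in, while the arm keeps its last pose, push and grip.
It also fails if it takes over 56 s, if anything falls off the work surface, if the arm or the gripper's body presses on something with over 40 N, if the wrist force passes 120 N, or if a joint passes its speed limit or range.

### The arm

A 6-joint arm with a two-finger parallel gripper is mounted at the origin on the work surface. World frame = base frame: x ahead of the robot, y to its left, z up, the work surface at z = 0. Lengths are in mm, angles in rad, forces in N, time in s.
With the tool pointing down it reaches from about 325 to 850 mm from the base axis. Payload 4.4 kg.
Tool frame: the origin (TCP) lies midway between the tips of the shut fingers; the grasp point (between the pads) lies manip.grasp_offset behind it (manip.grasp_offset is the distance from the TCP to the grasp point, in mm); z points along the fingers, x is the direction in which the jaws open and shut, and the axes are right-handed (so a half turn about z gives the same grasp; the last joint's range is limited). The gripper opens to 94 mm and grips with 3 to 60 N. Pads are 16 mm wide; open, the fingers measure 119 mm over their backs; the gripper's body (75 mm by 177 mm) begins 78 mm behind the grasp point.
Start: joints at [1.044, 0.207, 1.542, -0, 1.393, -0.15], TCP at [211.044, 534.871, 205.447] pointing down, gripper open.
Joint ranges: [-2.73, 2.73], [-0.86, 2.22], [0.23, 2.46], [-1.11, 4.25], [0.08, 2.63], [-2.82, 2.82]. Speed limits (rad/s): [2.79, 2.79, 3.14, 3.14, 3.14, 3.14].

### API

Orientations are given as a unit quaternion [x, y, z, w].
In Python, from bench import manip, vision gives the robot as it stands. The module is installed in compiled form; this text tells all that it offers.
- The arm moves only by the tool apply_moves, never from a script. Its argument "moves" is text: rows parted by semicolons, each of 7 numbers parted by spaces: the shift along the tool's x, y, z in mm, then the turn, a rotation vector about the tool's x, y, z in rad, then the finger opening in mm, from 0 to 94. In form: tx ty tz wx wy wz grip; .... A call has 1 to 5 rows; each row is the pose to reach, as a shift and turn from the pose measured when the call began, along the tool's axes at that moment; what a row does not reach only later rows make up. A row lasts 1/12 s, in which the tool goes at most 41.7 mm and 7.16 degrees, less where a joint would pass 70% of its speed; a pose out of reach is approached as far as the arm can. A call with a gripper value outside its range is refused whole. The fingers move at their own pace and stop on an object; "newtons" is the grip in N (left out, the last holds). Time passes only in rows, so rows that repeat a pose let the fingers close. It gives the time, the measured TCP pose, the force and the opening at its end, in the units of the state.
- manip.get_obs(): the state, without advancing time (a new reading comes with each control period).
- vision.camera(name): name is "scene" or "top" or "wrist"; returns the picture (480x640x3 uint8, red, green, blue); there is no depth.
- vision.camera_model(name): a dict with "fx", "fy", "cx", "cy" (pixels), "R" (3x3) and "t" (3): a world point X has camera coordinates R X + t. Camera axes: x right, y down, z forward; pixel columns grow to the right and rows downward; lengths in mm; the calibration is good to about 2 mm. A picture is of the moment at which its call begins: read the wrist's pose just before it. camera_model takes no time and is no camera call; for the wrist camera it gives the pose at the moment of the call.
- manip.job_done(): hands the job in, once; it reports no verdict.
Trained networks look in the newest picture that a camera, given by its name, has taken for a name from the list of things; names that differ only in an ending like _2 or _b are one class to them, and where a whole thing is asked for, a point or a joint stands for the part that bears it (a point fixed in the world has none). Each returns a list of dicts, best first, with "conf" (0 to 1); they miss things now and then, are a little off and sometimes report something else, mostly with a low value. They report only what shows in the picture. A call takes as long as a camera call. They do not tell look-alikes from the thing itself.
- vision.boxes_of(camera, label): "location" ([x, y, z] in mm, in the coordinates of the camera as it stood for that picture, good to about 4 mm: the middle of the surface that is visible of it).
The state is a dict: "time": time; "qpos": joint angles; "qvel": joint speeds; "tau": joint torques, N m; "ee_pos": TCP position; "ee_rot": TCP orientation; "contact_force": force on the tool from outside, world axes, zero at the start; "torque": the same for the moment, N m; "width": finger opening in mm.
Only numpy, scipy, OpenCV 4.12 (cv2) and the standard library are available. Lean on these libraries where they do the work, as an engineer would, in place of code of your own. Each camera call takes 0.05 s, during which the arm holds its last target. There are 200 camera calls.

## Working session

There is one attempt and no reset: what is moved stays moved. The work goes in short steps, Python scripts to look and compute and a tool call to move; the robot and the scene stay as the last step left them, time stands still between calls to the robot, and variables do not carry over. Pictures are saved under pics/ and viewed, about 8 in all and at most 12, crops included, and the job is handed in when it is done.

Besides the shell and the picture viewer there is one more tool, called after ">>>" as name(argument=value, ...) on one line, values as JSON. apply_moves: Moves the arm, as the interface text tells. Its arguments: {"type":"object","properties":{"moves":{"type":"string"},"newtons":{"type":"number"}},"required":["moves"]}

```bash
mkdir -p pics; cat > h.py <<'E'
import numpy as np, cv2
from bench import manip, vision
def snap(c,f=None):
    m=vision.camera_model(c); im=vision.camera(c)
    if f: cv2.imwrite('pics/'+f,im[:,:,::-1])
    return m,im
def find(c,m,l,n=3):
    out=[]
    for d in vision.boxes_of(c,l)[:n]:
        p=np.array(d['location']); w=np.array(m['R']).T@(p-np.array(m['t']))
        px=(m['fx']*p[0]/p[2]+m['cx'],m['fy']*p[1]/p[2]+m['cy'])
        print(c,l,round(d['conf'],2),w.round(0),np.round(px))
def proj(m,X):
    p=np.array(m['R'])@np.array(X,float)+np.array(m['t'])
    return np.array([m['fx']*p[0]/p[2]+m['cx'],m['fy']*p[1]/p[2]+m['cy']])
def ray(m,u,v,z):
    R=np.array(m['R']);C=-R.T@np.array(m['t']);d=R.T@np.array([(u-m['cx'])/m['fx'],(v-m['cy'])/m['fy'],1])
    return C+d*(z-C[2])/d[2]
E
python3 - <<'E'
from h import *
print(manip.grasp_offset,manip.get_obs())
for c in ('top','scene'):
    m,_=snap(c,c+'0.png')
    for l in ['carrier','handle','crown','muffs','rail','bar_mid','cast_a_mid','tub','bottle','scraper']: find(c,m,l)
E
```

```text
18.8 {'time': 0.0, 'qpos': array([ 1.04451478e+00,  2.07440841e-01,  1.54293768e+00, -1.48975067e-05,
        1.39349390e+00, -1.50492094e-01]), 'qvel': array([-0.00075786,  0.00052111, -0.00046964, -0.0004153 ,  0.00186518,
       -0.00027844]), 'tau': array([-1.83582059e-03, -3.70874333e+01, -2.81419069e+01,  6.95961853e-02,
        3.61367804e-02, -1.79741905e-04]), 'ee_pos': array([210.63097407, 534.16695011, 204.28670366]), 'ee_rot': array([ 8.26741426e-01,  5.62580941e-01, -1.02471604e-03,  4.99351797e-04]), 'contact_force': array([-1.12957696, -0.3577974 , -0.40132179]), 'torque': array([ 0.03865279, -0.0379976 ,  0.00482993]), 'width': 94.28418128704338}
top carrier 0.83 [497. 171.   8.] [250. 273.]
top carrier 0.46 [ 525. -180.    9.] [393. 258.]
top handle 0.94 [495. 175.   8.] [248. 274.]
top crown 0.72 [405. 165.  22.] [251. 311.]
top muffs 0.55 [491. 173. 101.] [243. 271.]
top rail 0.63 [ 523. -175.   13.] [391. 259.]
top bar_mid 0.73 [ 524. -178.   10.] [393. 259.]
top cast_a_mid 0.87 [350. 375.  24.] [161. 337.]
top tub 0.85 [773. -26.  33.] [328. 160.]
top bottle 0.65 [601. 450.  57.] [129. 229.]
top scraper 0.6 [ 499. -462.   21.] [511. 266.]
scene carrier 0.67 [532. 173.   5.] [362. 251.]
scene handle 0.67 [533. 166.   1.] [360. 253.]
scene handle 0.3 [502. 149.  75.] [349. 226.]
scene crown 0.58 [503. 149.  75.] [349. 226.]
scene crown 0.35 [608. 192.  14.] [386. 261.]
scene muffs 0.76 [502. 149.  75.] [349. 226.]
scene rail 0.86 [ 533. -231.   34.] [220. 294.]
scene bar_mid 0.69 [ 532. -229.   34.] [221. 294.]
scene bar_mid 0.21 [ 508. -473.   19.] [112. 331.]
scene cast_a_mid 0.62 [406. 145.  17.] [327. 227.]
scene cast_a_mid 0.5 [350. 367.  12.] [378. 199.]
scene tub 0.56 [744. -20.  45.] [349. 312.]
scene bottle 0.71 [617. 449.  42.] [463. 225.]
scene scraper 0.55 [ 508. -470.   21.] [113. 330.]
```

View pics/top0.png

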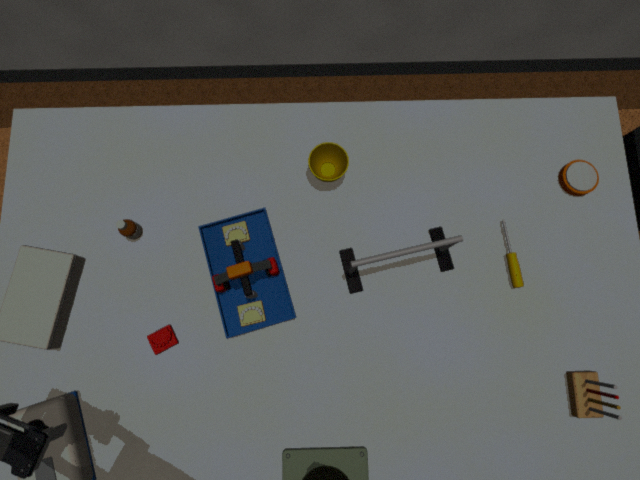

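View pics/scene0.png

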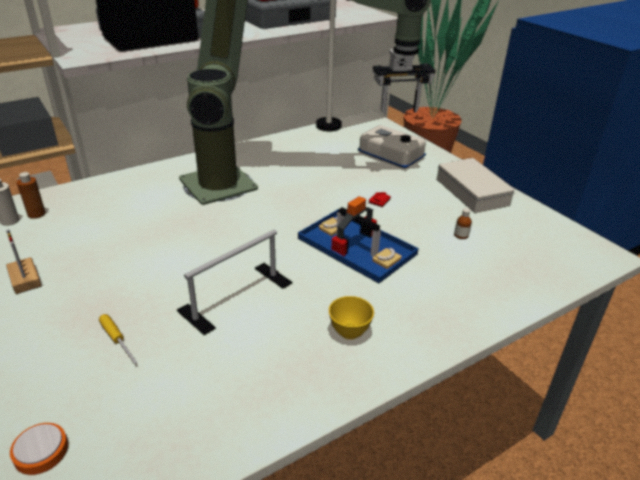

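The top view shows the carrier at about (247,273), with the orange crown at (239,270) and the cups at (221,285) and (273,267). The rail bar runs from (351,264) to (462,239). The networks' rough positions agree with this. The red cast at (163,339) is a decoy, and so are the beige box and the lidded tub.

```bash
cat > seg.py <<'E'
from h import *
def mask(im,kind,roi):
    h=cv2.cvtColor(im,cv2.COLOR_RGB2HSV).astype(int); H,S,V=h[...,0],h[...,1],h[...,2]
    m={'orange':(H>=6)&(H<=18)&(S>170)&(V>120),'red':((H<=4)|(H>=175))&(S>170)&(V>60),'blue':(H>100)&(H<125)&(S>120)&(V>40)}[kind]
    k=np.zeros(m.shape,np.uint8); x0,y0,x1,y1=roi; k[y0:y1,x0:x1]=m[y0:y1,x0:x1]; return k
def blobs(k,a=10):
    n,l,s,c=cv2.connectedComponentsWithStats(k); return [(c[i].round(1),s[i,4],s[i,:4]) for i in range(1,n) if s[i,4]>=a]
def tri(ms,uvs):
    A=[];b=[]
    for m,(u,v) in zip(ms,uvs):
        R=np.array(m['R']);C=-R.T@np.array(m['t']);d=R.T@np.array([(u-m['cx'])/m['fx'],(v-m['cy'])/m['fy'],1]);d/=np.linalg.norm(d)
        P=np.eye(3)-np.outer(d,d);A.append(P);b.append(P@C)
    return np.linalg.solve(sum(A),sum(b))
E
python3 - <<'E'
from seg import *
mt,ms=vision.camera_model('top'),vision.camera_model('scene')
t=cv2.imread('pics/top0.png')[:,:,::-1];s=cv2.imread('pics/scene0.png')[:,:,::-1]
for n,im,r in (('t',t,(190,200,305,345)),('s',s,(290,190,420,285))):
    for k in('orange','red'): print(n,k,blobs(mask(im,k,r)))
    b=mask(im,'blue',r); print(n,cv2.minAreaRect(cv2.findNonZero(b)))
ot=blobs(mask(t,'orange',(190,200,305,345)));os_=blobs(mask(s,'orange',(290,190,420,285)))
print('crown',tri([mt,ms],[max(ot,key=lambda q:q[1])[0],max(os_,key=lambda q:q[1])[0]]))
print('barends',tri([mt,ms],[(462,239),(190,275)]),tri([mt,ms],[(351,264),(276,235)]))
print([ray(mt,*p,130).round(0) for p in((462,239),(351,264))])
print('tray',[ray(mt,*p,22).round(0) for p in((200,227),(266,209),(296,318),(227,338))])
print('casts',[ray(mt,*p,24).round(0) for p in((235,233),(251,314))])
print('cups',[ray(mt,*p,54).round(0) for p in((221,285),(273,267))])
print('handle posts uprights',ray(mt,235,243,90),ray(mt,250,296,90))
E
```

```text
t orange []
t red [(array([273. , 265.8]), np.int32(92), array([268, 258,  10,  16], dtype=int32)), (array([217.1, 285.7]), np.int32(56), array([212, 276,  12,  15], dtype=int32))]
t ((245.34561157226562, 272.54351806640625), (114.90168762207031, 72.23308563232422), 74.24882507324219)
s orange [(array([356.4, 202.2]), np.int32(100), array([349, 197,  16,  11], dtype=int32))]
s red [(array([379.5, 198.7]), np.int32(168), array([370, 193,  19,  13], dtype=int32)), (array([373.2, 220.8]), np.int32(12), array([371, 219,   5,   4], dtype=int32)), (array([339.3, 244.7]), np.int32(191), array([332, 237,  15,  18], dtype=int32))]
s ((356.300048828125, 244.4000244140625), (113.59226989746094, 46.95743179321289), 26.56505012512207)Traceback (most recent call last):
  File "<stdin>", line 8, in <module>
ValueError: max() iterable argument is empty
```

```bash
python3 - <<'E'
from seg import *
mt,ms=vision.camera_model('top'),vision.camera_model('scene')
t=cv2.imread('pics/top0.png')[:,:,::-1]
print(cv2.cvtColor(t,cv2.COLOR_RGB2HSV)[270,239])
print('crown',tri([mt,ms],[(239,270),(356.4,202.2)]))
print('barends',tri([mt,ms],[(462,239),(190,275)]),tri([mt,ms],[(351,264),(276,235)]))
print([ray(mt,*p,130).round(0) for p in((462,239),(351,264))])
print('tray',[ray(mt,*p,22).round(0) for p in((200,227),(266,209),(296,318),(227,338))])
print('casts',[ray(mt,*p,24).round(0) for p in((235,233),(251,314))])
print('cups',[ray(mt,*p,54).round(0) for p in((217,285.7),(273,266))])
print('handle ends',ray(mt,235,243,90),ray(mt,250,296,90))
R=np.array(ms['R']);print('wrist',vision.camera_model('wrist'))
E
```

```text
[ 17 235 115]
crown [489.28529673 176.56466698 131.53820169]
barends [ 548.79885009 -305.3317211   131.71980986] [498.96361044 -65.68481806 119.90439661]
[array([ 547., -311.,  130.]), array([497., -66., 130.])]
tray [array([611., 292.,  22.]), array([653., 130.,  22.]), array([386.,  60.,  22.]), array([344., 221.,  22.])]
casts [array([594., 205.,  24.]), array([398., 165.,  24.])]
cups [array([464., 240.,  54.]), array([507., 110.,  54.])]
handle ends [556.56668916 193.293598    90.        ] [435.79507028 158.40014712  90.        ]
wrist {'fx': 387.29921490715327, 'fy': 387.29921490715327, 'cx': 320.725831799062, 'cy': 242.66512154366143, 'R': array([[ 3.66256130e-01,  9.30513919e-01,  5.41323447e-04],
       [ 8.93931407e-01, -3.52018420e-01,  2.77434084e-01],
       [ 2.58346832e-01, -1.01128028e-01, -9.60744522e-01]]), 't': array([-574.09429947,  -28.1333687 ,  391.83525465])}
```

```bash
cat > go.py <<'E'
import sys
from h import *
from scipy.spatial.transform import Rotation as Ro
def go(x,y,z,yaw):
    o=manip.get_obs();R=Ro.from_quat(o['ee_rot']);a=np.radians(yaw)
    T=Ro.from_matrix(np.array([[np.cos(a),np.sin(a),0],[np.sin(a),-np.cos(a),0],[0,0,-1]]))
    s=R.inv().apply(np.array([x,y,z])-o['ee_pos']);w=(R.inv()*T).as_rotvec()
    print('move',s.round(1),w.round(3),'rows',np.ceil(max(np.linalg.norm(s)/41.7,np.linalg.norm(w)/.125)),'| t',round(o['time'],2),'pos',o['ee_pos'].round(1),'F',o['contact_force'].round(1),'w',round(o['width'],1),'q',o['qpos'].round(2))
if __name__=='__main__': go(*map(float,sys.argv[1:]))
E
python3 go.py 487 175 240 17
```

```text
move [-233.5  388.8  -34.6] [0.    0.    0.898] rows 11.0 | t 1.1 pos [211.  534.9 205.4] F [-0.5  0.1  0.3] w 93.8 q [ 1.04  0.21  1.54 -0.    1.39 -0.15]
```

>>> apply_moves(moves="-233 389 -35 0 0 0.9 94;-233 389 -35 0 0 0.9 94;-233 389 -35 0 0 0.9 94;-233 389 -35 0 0 0.9 94;-233 389 -35 0 0 0.9 94")

```text
time: 1.52
ee_pos: [338.4, 368.7, 221.8]
ee_rot: [0.96, 0.279, 0.0, -0.0]
contact_force: [0.7, 0.3, 0.1]
width: 94.0
```

```bash
python3 go.py 487 175 240 17
```

```text
move [ 21.9 243.2 -18.2] [-0.    -0.001  0.268] rows 6.0 | t 1.52 pos [338.4 368.7 221.8] F [0.7 0.3 0.1] w 94.0 q [ 0.66  0.03  1.7  -0.    1.41  0.09]
```

>>> apply_moves(moves="22 243 -18 0 0 0.268 94;22 243 -18 0 0 0.268 94;22 243 -18 0 0 0.268 94;22 243 -18 0 0 0.268 94;22 243 -18 0 0 0.268 94")

```text
time: 1.93
ee_pos: [464.9, 203.4, 237.5]
ee_rot: [0.989, 0.148, 0.001, -0.0]
contact_force: [0.8, 0.3, -0.1]
width: 94.4
```

```bash
python3 go.py 487 175 240 17; python3 - <<'E'
from h import *
m,_=snap('wrist','w1.png')
for l in ['crown','handle','muffs','cast_a_mid']: find('wrist',m,l)
import pickle;pickle.dump(m,open('w1.pkl','wb'))
E
```

```text
move [12.8 33.7 -2.5] [-0.    -0.001 -0.   ] rows 1.0 | t 1.93 pos [464.9 203.4 237.5] F [ 0.8  0.3 -0.1] w 94.4 q [ 0.24  0.04  1.66  0.    1.44 -0.06]
wrist crown 0.58 [481. 197. 106.] [339. 246.]
wrist handle 0.92 [501. 189.   3.] [349. 230.]
wrist muffs 0.95 [483. 200.  99.] [342. 240.]
wrist muffs 0.42 [495. -71.  64.] [276. 456.]
wrist muffs 0.27 [589. 208.  22.] [435. 242.]
wrist cast_a_mid 0.95 [399. 165.  24.] [251. 229.]
wrist cast_a_mid 0.81 [353. 359.  12.] [257.  18.]
```

View pics/w1.png

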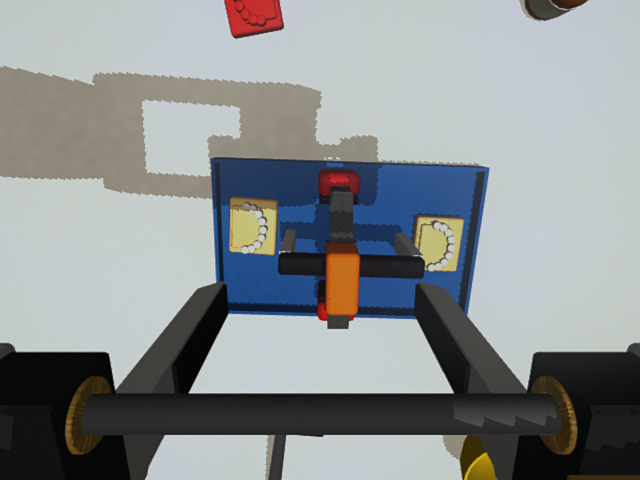

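```bash
python3 - <<'E'
from seg import *
import pickle;m=pickle.load(open('w1.pkl','rb'))
im=cv2.imread('pics/w1.png')[:,:,::-1];h=cv2.cvtColor(im,cv2.COLOR_RGB2HSV)
print(h[238:322:3,342].tolist())
print(blobs(mask(im,'orange',(300,200,400,330)),30))
for p in((329,252),(358,252),(356,314),(328,314)): print(ray(m,*p,140).round(1))
print('handle',ray(m,279,255,96).round(1),ray(m,424,256,96).round(1), [ray(m,*p,22).round(0) for p in((213,157),(489,167),(218,312),(466,319))])
E
```

```text
[[120, 6, 46], [120, 19, 41], [8, 185, 76], [8, 194, 80], [9, 195, 81], [9, 214, 124], [12, 224, 195], [15, 217, 194], [15, 216, 194], [15, 217, 194], [15, 217, 195], [15, 218, 195], [15, 217, 196], [15, 219, 196], [15, 217, 196], [14, 217, 197], [14, 219, 196], [15, 220, 196], [14, 220, 196], [14, 219, 197], [14, 220, 197], [14, 220, 197], [14, 220, 198], [14, 220, 198], [14, 220, 198], [12, 227, 202], [90, 21, 60], [50, 12, 62]]
[(array([342. , 283.5]), np.int32(1963), array([326, 253,  34,  62], dtype=int32))]
[471.3 198.9 140. ]
[492.1 205.3 140. ]
[506.8 156.5 140. ]
[485.8 150.  140. ]
handle [435.6 170.7  96. ] [556.6 206.7  96. ] [array([345., 225.,  22.]), array([612., 297.,  22.]), array([387.,  61.,  22.]), array([656., 134.,  22.])]
```

```bash
python3 - <<'E'
from seg import *
import pickle;m=pickle.load(open('w1.pkl','rb'))
print(tri([m,vision.camera_model('scene')],[(342,283.5),(356.4,202.2)]),tri([m,vision.camera_model('top')],[(342,283.5),(239,270)]))
E
python3 go.py 489 177.5 109 16.5
```

```text
[490.09872843 175.33980511 132.50128129] [489.02623683 175.91578836 135.21496034]
move [ 16.1  34.1 127.8] [-0.001  0.     0.008] rows 4.0 | t 2.18 pos [463.7 205.3 236.8] F [0.9 0.5 0.4] w 93.8 q [ 0.25  0.04  1.67  0.    1.44 -0.05]
```

>>> apply_moves(moves="16 35 40 0 0 0 94;16 35 80 0 0 0 94;16 35 105 0 0 0 94;16 35 127 0 0 0 94;16 35 127 0 0 0 94")

```text
time: 2.6
ee_pos: [483.1, 177.2, 103.9]
ee_rot: [0.989, 0.149, -0.006, -0.0]
contact_force: [-0.9, 0.1, -1.0]
width: 93.9
```

```bash
python3 go.py 489.5 176.5 109 16.5; python3 - <<'E'
from h import *
snap('wrist','w2.png')
m,i=snap('scene');cv2.imwrite('pics/s2.png',cv2.resize(i[140:300,270:450],None,fx=4,fy=4)[:600,:,::-1])
E
```

```text
move [ 5.9  2.5 -5.2] [-0.003  0.013  0.01 ] rows 1.0 | t 2.6 pos [483.1 177.2 103.9] F [-0.9  0.1 -1. ] w 93.9 q [ 0.18  0.2   1.78  0.    1.18 -0.12]
```

View pics/s2.png

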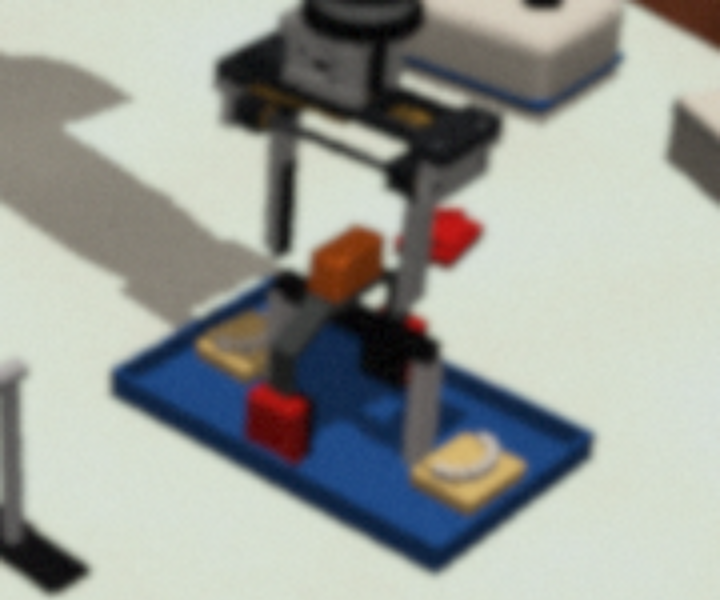

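The fingers straddle the orange crown, with its centre at crop pixel (347,265), and their tips are near the band's height. I'll correct the position, then grip.

>>> apply_moves(moves="6 2 -4 0 0 0.01 94;6 2 -4 0 0.01 0.01 94;6 2 -4 0 0.01 0.01 94")

```text
time: 2.95
ee_pos: [496.2, 178.7, 116.1]
ee_rot: [0.99, 0.144, 0.007, -0.001]
contact_force: [0.1, 0.2, -0.3]
width: 93.7
```

```bash
python3 go.py 489.5 176.5 108 16.5
```

```text
move [-7.2  0.2  8. ] [-0.001 -0.014  0.001] rows 1.0 | t 2.95 pos [496.2 178.7 116.1] F [ 0.1  0.2 -0.3] w 93.7 q [ 0.18  0.19  1.76  0.    1.18 -0.11]
```

>>> apply_moves(moves="-7 0 8 0 -0.014 0 94;-7 0 8 0 -0.014 0 94;-7 0 8 0 -0.014 0 94;-7 0 8 0 -0.014 0 94;-7 0 8 0 -0.014 0 94")

```text
time: 3.37
ee_pos: [489.6, 176.6, 108.1]
ee_rot: [0.99, 0.144, -0.0, -0.0]
contact_force: [0.1, -0.9, 0.5]
width: 93.9
```

```bash
python3 go.py 489.5 176.5 108 16.5
```

```text
move [-0.2  0.1  0.1] [-0.001  0.     0.001] rows 1.0 | t 3.37 pos [489.6 176.6 108.1] F [ 0.1 -0.9  0.5] w 93.9 q [ 0.18  0.2   1.77  0.    1.18 -0.11]
```

>>> apply_moves(moves="0 0 0 0 0 0 50;0 0 0 0 0 0 30;0 0 0 0 0 0 15;0 0 0 0 0 0 15;0 0 0 0 0 0 15", newtons=20)

```text
time: 3.78
ee_pos: [489.6, 176.6, 108.0]
ee_rot: [0.99, 0.144, -0.0, -0.0]
contact_force: [-0.4, 0.1, 0.2]
width: 64.1
```

>>> apply_moves(moves="0 0 0 0 0 0 15;0 0 0 0 0 0 15;0 0 0 0 0 0 15;0 0 0 0 0 0 15;0 0 0 0 0 0 15")

```text
time: 4.2
ee_pos: [489.6, 176.6, 108.0]
ee_rot: [0.99, 0.144, -0.0, -0.0]
contact_force: [0.0, 0.4, -0.3]
width: 30.8
```

>>> apply_moves(moves="0 0 0 0 0 0 15;0 0 0 0 0 0 15;0 0 0 0 0 0 15;0 0 0 0 0 0 15")

```text
time: 4.53
ee_pos: [489.6, 176.7, 108.0]
ee_rot: [0.99, 0.144, -0.0, -0.0]
contact_force: [-0.1, 0.8, -0.9]
width: 26.0
```

>>> apply_moves(moves="0 0 -10 0 0 0 15;0 0 -25 0 0 0 15;0 0 -50 0 0 0 15;0 0 -80 0 0 0 15;0 0 -110 0 0 0 15")

```text
time: 4.95
ee_pos: [488.8, 176.4, 218.9]
ee_rot: [0.99, 0.144, -0.001, -0.0]
contact_force: [0.8, 0.1, -1.1]
width: 25.8
```

```bash
python3 go.py 489.5 176.5 285 16.5; python3 - <<'E'
from h import *
m,i=snap('scene');cv2.imwrite('pics/s3.png',cv2.resize(i[90:300,200:470],None,fx=2.8,fy=2.8)[:600,:,::-1])
E
```

```text
move [  0.6   0.  -66.1] [-0.001  0.002  0.001] rows 2.0 | t 4.95 pos [488.8 176.4 218.9] F [ 0.8  0.1 -1.1] w 25.8 q [ 0.18  0.08  1.66  0.    1.41 -0.11]
```

View pics/s3.png

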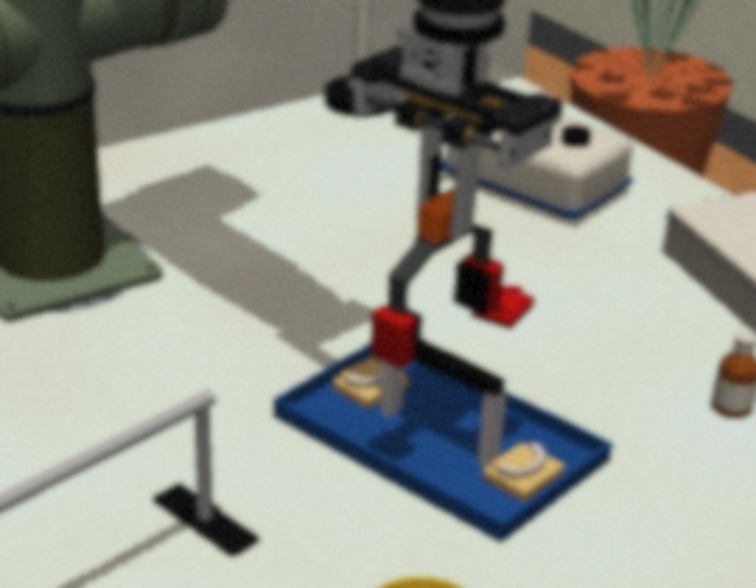

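Only the ear defenders lifted, and they hang level: orange crown at crop (437,217), with the empty handle below at (455,365). Next I raise them and swing to the rail.

>>> apply_moves(moves="0 0 -35 0 0 0 15;0 0 -66 0 0 0 15;0 0 -66 0 0 0.125 15;0 0 -66 0 0 0.25 15;0 0 -66 0 0 0.37 15")

```text
time: 5.42
ee_pos: [492.9, 177.2, 294.0]
ee_rot: [0.999, -0.043, 0.006, -0.002]
contact_force: [0.4, -0.1, -2.1]
width: 26.0
```

```bash
python3 go.py 505 -100 285 -78.5
```

```text
move [ 36.  275.1   8.3] [-0.012 -0.008  1.283] rows 11.0 | t 5.42 pos [492.9 177.2 294. ] F [ 0.4 -0.1 -2.1] w 26.0 q [0.18 0.03 1.56 0.   1.54 0.27]
```

>>> apply_moves(moves="36 275 8 -0.01 0 1.28 15;36 275 8 -0.01 0 1.28 15;36 275 8 -0.01 0 1.28 15;36 275 8 -0.01 0 1.28 15;36 275 8 -0.01 0 1.28 15")

```text
time: 5.83
ee_pos: [501.4, -32.5, 287.2]
ee_rot: [0.937, -0.348, 0.005, -0.001]
contact_force: [0.7, -0.2, -1.5]
width: 26.0
```

```bash
python3 go.py 505 -100 285 -78.5
```

```text
move [46.8 48.8  2.3] [-0.008 -0.006  0.659] rows 6.0 | t 5.83 pos [501.4 -32.5 287.2] F [ 0.7 -0.2 -1.5] w 26.0 q [-0.24 -0.01  1.61  0.    1.53  0.47]
```

>>> apply_moves(moves="47 49 2 -0.008 -0.006 0.66 15;47 49 2 -0.008 -0.006 0.66 15;47 49 2 -0.008 -0.006 0.66 15;47 49 2 -0.008 -0.006 0.66 15;47 49 2 -0.008 -0.006 0.66 15")

```text
time: 6.25
ee_pos: [504.7, -101.2, 285.2]
ee_rot: [0.784, -0.621, 0.0, -0.0]
contact_force: [0.2, 0.4, -2.4]
width: 25.4
```

>>> apply_moves(moves="0 0 0 0 0 0.05 15;0 0 0 0 0 0.05 15;0 0 0 0 0 0.05 15")

```text
time: 6.5
ee_pos: [504.4, -101.1, 285.2]
ee_rot: [0.769, -0.639, -0.0, -0.0]
contact_force: [0.1, -0.4, -1.5]
width: 25.8
```

```bash
python3 go.py 522 -188 285 -78.5; python3 - <<'E'
from h import *
m,_=snap('wrist','w3.png')
for l in ['rail','bar_mid']: find('wrist',m,l)
import pickle;pickle.dump(m,open('w3.pkl','wb'))
E
```

```text
move [88.6 -1.4  0.1] [ 0.     0.    -0.017] rows 3.0 | t 6.5 pos [ 504.4 -101.1  285.2] F [ 0.1 -0.4 -1.5] w 25.8 q [-0.37  0.02  1.58  0.    1.54  1.02]
wrist rail 0.56 [ 533. -255.  137.] [500. 226.]
wrist bar_mid 0.58 [ 531. -254.  133.] [497. 227.]
wrist bar_mid 0.36 [404. 159.  25.] [ 89. 245.]
```

View pics/w3.png

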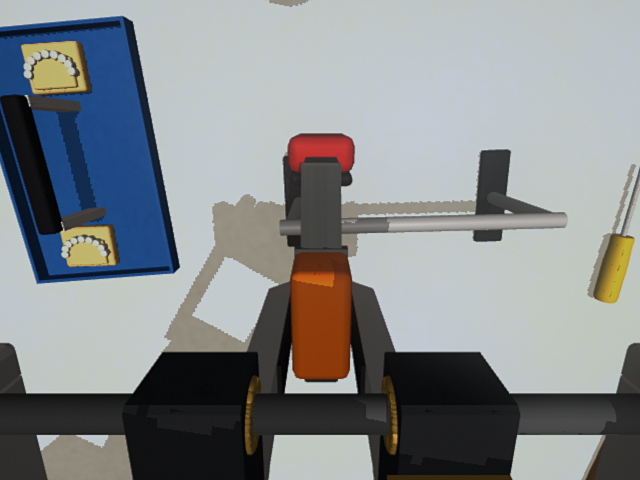

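```bash
python3 - <<'E'
from seg import *
import pickle;m=pickle.load(open('w3.pkl','rb'));mt=vision.camera_model('top')
a,b=ray(m,281,228,130),ray(m,566,219.5,130);print(a,b,(a+b)/2,np.linalg.norm(a-b),np.degrees(np.arctan2(*(b-a)[1::-1])))
print(tri([m,mt],[(281,228),(351,264)]),tri([m,mt],[(566,219.5),(462,239)]))
E
```

```text
[494.51932575 -67.3121074  130.        ] [ 548.29224416 -313.46335174  130.        ] [ 521.40578495 -190.38772957  130.        ] 251.95626970830716 -77.67705558412295
[496.1202964  -66.44960027 134.47113021] [ 547.60683623 -311.54182002  131.31322693]
```

>>> apply_moves(moves="30 -1 0 0 0 -0.02 15;60 -1 0 0 0 -0.02 15;90 -1 0 0 0 -0.02 15;90 -1 0 0 0 -0.02 15;90 -1 0 0 0 -0.02 15")

```text
time: 7.07
ee_pos: [521.9, -190.3, 284.8]
ee_rot: [0.775, -0.632, -0.0, -0.0]
contact_force: [-0.1, -0.3, -1.7]
width: 26.1
```

```bash
python3 go.py 521.5 -189.5 152 -78
```

```text
move [ -0.7   0.2 132.8] [ 0.     0.001 -0.008] rows 4.0 | t 7.07 pos [ 521.9 -190.3  284.8] F [-0.1 -0.3 -1.7] w 26.1 q [-0.51  0.12  1.48  0.    1.54  0.86]
```

>>> apply_moves(moves="0 0 30 0 0 -0.01 15;0 0 65 0 0 -0.01 15;0 0 100 0 0 -0.01 15;0 0 125 0 0 -0.01 15;0 0 131 0 0 -0.01 15")

```text
time: 7.48
ee_pos: [517.9, -186.8, 148.4]
ee_rot: [0.778, -0.628, -0.006, 0.001]
contact_force: [-0.8, 0.3, -1.8]
width: 25.9
```

>>> apply_moves(moves="0 0 0 0 0 0 15;0 0 0 0 0 0 15;0 0 0 0 0 0 15")

```text
time: 7.73
ee_pos: [519.2, -186.9, 150.4]
ee_rot: [0.779, -0.628, -0.004, 0.0]
contact_force: [0.2, 0.3, -1.1]
width: 26.2
```

```bash
python3 go.py 521.5 -189.5 143 -78; python3 - <<'E'
from h import *
m,i=snap('scene');cv2.imwrite('pics/s4.png',cv2.resize(i[130:350,130:350],None,fx=2.7,fy=2.7)[:600,:,::-1])
E
```

```text
move [ 3.1 -1.7  7.4] [0.006 0.006 0.004] rows 1.0 | t 7.73 pos [ 519.2 -186.9  150.4] F [ 0.2  0.3 -1.1] w 26.2 q [-0.5   0.22  1.65  0.    1.28  0.85]
```

View pics/s4.png

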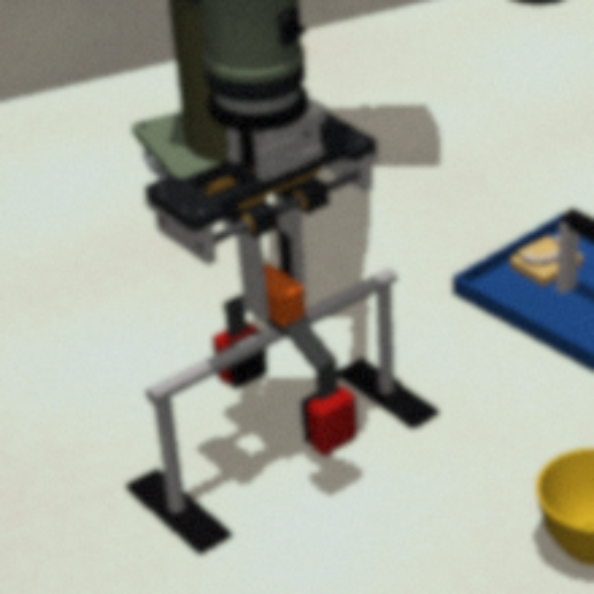

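The ear defenders straddle the bar, with cups at crop (238,355) and (330,420). Now I lower them slowly until they touch.

>>> apply_moves(moves="0 0 2 0.006 0.006 0 15;0 0 3 0.006 0.006 0 15;0 0 4 0.006 0.006 0 15;0 0 4 0.006 0.006 0 15;0 0 4 0.006 0.006 0 15")

```text
time: 8.2
ee_pos: [519.5, -187.3, 147.0]
ee_rot: [0.778, -0.628, 0.001, -0.0]
contact_force: [0.0, -0.2, -0.9]
width: 26.1
```

```bash
python3 go.py 521.5 -189.5 143 -78
```

```text
move [ 2.6 -1.4  4. ] [-0.001 -0.     0.004] rows 1.0 | t 8.2 pos [ 519.5 -187.3  147. ] F [ 0.  -0.2 -0.9] w 26.1 q [-0.5   0.21  1.66  0.    1.27  0.85]
```

>>> apply_moves(moves="0 0 2 0 0 0 15;0 0 2 0 0 0 15;0 0 2 0 0 0 15")

```text
time: 8.45
ee_pos: [519.3, -187.2, 144.7]
ee_rot: [0.778, -0.628, 0.0, -0.0]
contact_force: [0.7, -0.0, -1.2]
width: 25.8
```

>>> apply_moves(moves="0 0 2 0 0 0 15;0 0 2 0 0 0 15;0 0 2 0 0 0 15")

```text
time: 8.7
ee_pos: [519.7, -187.4, 143.0]
ee_rot: [0.778, -0.628, 0.001, -0.0]
contact_force: [0.7, -0.1, 0.0]
width: 25.7
```

```bash
python3 go.py 521.5 -189.5 143 -78
```

```text
move [ 2.4 -1.3 -0. ] [-0.001 -0.001  0.004] rows 1.0 | t 8.7 pos [ 519.7 -187.4  143. ] F [ 0.7 -0.1  0. ] w 25.7 q [-0.5   0.22  1.66  0.    1.26  0.85]
```

>>> apply_moves(moves="0 0 1.5 0 0 0 15;0 0 1.5 0 0 0 15;0 0 1.5 0 0 0 15")

```text
time: 8.95
ee_pos: [519.8, -187.5, 142.9]
ee_rot: [0.778, -0.628, 0.001, -0.0]
contact_force: [-2.6, 0.7, 5.9]
width: 26.2
```

```bash
python3 go.py 521.5 -189.5 143 -78
```

```text
move [ 2.4 -1.3 -0.1] [-0.002 -0.001  0.004] rows 1.0 | t 8.95 pos [ 519.8 -187.5  142.9] F [-2.6  0.7  5.9] w 26.2 q [-0.5   0.22  1.66  0.    1.26  0.85]
```

Contact at TCP z = 143, as predicted. Releasing now.

>>> apply_moves(moves="0 0 -0.5 0 0 0 35;0 0 -0.5 0 0 0 45;0 0 -0.5 0 0 0 60;0 0 -0.5 0 0 0 60;0 0 -0.5 0 0 0 60")

```text
time: 9.37
ee_pos: [519.6, -187.4, 143.1]
ee_rot: [0.778, -0.628, 0.001, -0.0]
contact_force: [-0.1, 0.6, 0.2]
width: 55.6
```

>>> apply_moves(moves="0 0 -8 0 0 0 60;0 0 -30 0 0 0 60;0 0 -65 0 0 0 60;0 0 -100 0 0 0 60;0 0 -130 0 0 0 94")

```text
time: 9.78
ee_pos: [519.7, -187.4, 275.8]
ee_rot: [0.778, -0.628, 0.001, -0.0]
contact_force: [1.3, 0.1, 0.8]
width: 64.1
```

```bash
python3 go.py 499 177.5 240 -75; python3 - <<'E'
from h import *
m,i=snap('scene');cv2.imwrite('pics/s5.png',cv2.resize(i[130:350,130:350],None,fx=2.7,fy=2.7)[:600,:,::-1])
E
```

```text
move [-361.1  -57.1   35.3] [-0.002 -0.002 -0.048] rows 9.0 | t 9.78 pos [ 519.7 -187.4  275.8] F [1.3 0.1 0.8] w 64.1 q [-0.5   0.11  1.51  0.    1.52  0.85]
```

View pics/s5.png

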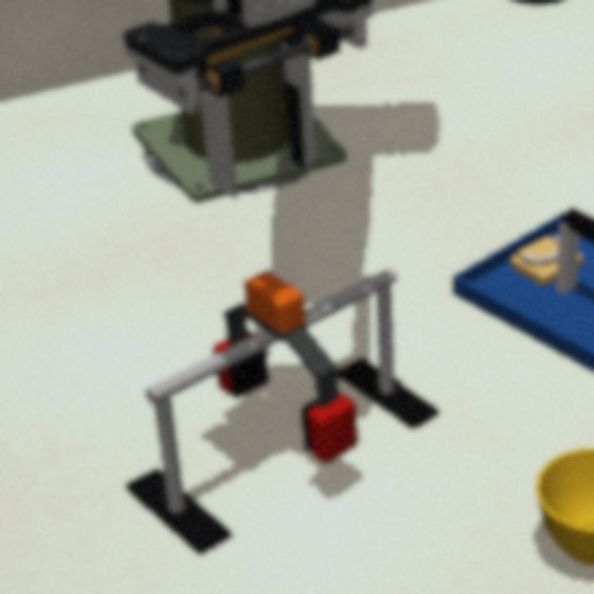

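The ear defenders hang on the bar, crown at crop (275,300), with one cup on each side. Now to the carrier.

>>> apply_moves(moves="-361 -57 30 0 0 -0.048 94;-361 -57 30 0 0 -0.048 94;-361 -57 30 0 0 -0.048 94;-361 -57 30 0 0 -0.048 94;-361 -57 30 0 0 -0.048 94")

```text
time: 10.25
ee_pos: [509.4, 22.0, 260.5]
ee_rot: [0.793, -0.609, 0.008, -0.002]
contact_force: [0.0, 0.9, 0.1]
width: 93.7
```

```bash
python3 go.py 499 177.5 245 -75
```

```text
move [-153.1  -29.8   14.2] [-0.013 -0.011 -0.001] rows 4.0 | t 10.25 pos [509.4  22.  260.5] F [0.  0.9 0.1] w 93.7 q [-0.12  0.02  1.64 -0.01  1.47  1.19]
```

>>> apply_moves(moves="-153 -30 14 -0.013 -0.011 0 94;-153 -30 14 -0.013 -0.011 0 94;-153 -30 14 -0.013 -0.011 0 94;-153 -30 14 -0.013 -0.011 0 94;-153 -30 14 -0.013 -0.011 0 94")

```text
time: 10.67
ee_pos: [497.6, 182.9, 244.8]
ee_rot: [0.795, -0.606, -0.002, -0.001]
contact_force: [-0.4, -0.6, 0.1]
width: 94.1
```

>>> apply_moves(moves="0 0 0 0 0 0 94;0 0 0 0 0 0 94;0 0 0 0 0 0 94")

```text
time: 10.92
ee_pos: [497.8, 182.1, 244.9]
ee_rot: [0.795, -0.607, -0.001, -0.001]
contact_force: [-0.3, 1.2, -0.1]
width: 93.7
```

```bash
python3 go.py 499 177.5 245 -75; python3 - <<'E'
from h import *
m,_=snap('wrist','w4.png')
find('wrist',m,'handle');find('wrist',m,'cast_a_mid')
import pickle;pickle.dump(m,open('w4.pkl','wb'))
E
```

```text
move [ 4.8  0.1 -0.1] [0.001 0.003 0.005] rows 1.0 | t 10.92 pos [497.8 182.1 244.9] F [-0.3  1.2 -0.1] w 93.7 q [0.19 0.08 1.6  0.   1.46 1.49]
wrist handle 0.86 [513. 176.   6.] [330. 194.]
wrist cast_a_mid 0.8 [400. 172.  25.] [307. 295.]
wrist cast_a_mid 0.7 [350. 370.  19.] [127. 289.]
```

View pics/w4.png

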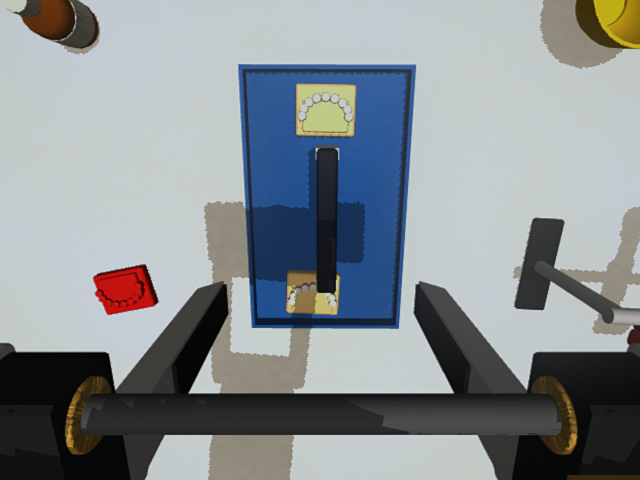

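```bash
python3 - <<'E'
from seg import *
import pickle;m=pickle.load(open('w4.pkl','rb'));m1=pickle.load(open('w1.pkl','rb'))
a,b=ray(m,328,150,96),ray(m,327,292,96);print(a,b,(a+b)/2,np.linalg.norm(a-b),np.degrees(np.arctan2(*(a-b)[1::-1])))
print(tri([m,m1],[(328,150),(424,260)]),tri([m,m1],[(327,292),(279,259)]))
T=[ray(m,*p,22) for p in((239,66),(415,66),(400,327),(253,327))];print(np.round(T),np.mean(T,0))
im=cv2.imread('pics/w4.png');g=cv2.cvtColor(im,cv2.COLOR_BGR2HSV)
for r in(180,220,260): print(r,g[r,308:346,1].tolist())
E
```

```text
[561.1299637  193.51577727  96.        ] [438.97277142 160.27828841  96.        ] [500.05136756 176.89703284  96.        ] 126.59822388762683 15.221013760780778
[562.12385507 196.28416169  80.21689914] [435.42020321 160.78508799  84.14883268]
[[611. 295.  22.]
 [655. 133.  22.]
 [389.  58.  22.]
 [343. 221.  22.]] [499.49667901 176.60920699  22.        ]
180 [191, 189, 181, 188, 183, 186, 185, 186, 171, 124, 78, 61, 58, 62, 59, 58, 64, 52, 59, 59, 58, 59, 65, 64, 59, 64, 59, 69, 88, 164, 189, 193, 192, 191, 188, 189, 192, 190]
220 [193, 190, 193, 198, 190, 195, 193, 188, 189, 148, 88, 91, 100, 82, 85, 82, 74, 66, 88, 102, 94, 97, 97, 94, 97, 106, 123, 112, 149, 194, 189, 193, 188, 191, 195, 190, 193, 188]
260 [186, 185, 183, 185, 183, 185, 189, 185, 144, 78, 46, 46, 53, 53, 64, 61, 61, 51, 53, 55, 61, 71, 61, 43, 40, 53, 39, 35, 143, 184, 187, 183, 185, 189, 189, 184, 189, 185]
```

>>> apply_moves(moves="5 -2 40 0 0 0.005 70;5 -2 80 0 0 0.005 50;5 -2 115 0 0 0.005 50;5 -2 150 0 0 0.005 50;5 -2 165 0 0 0.005 50")

```text
time: 11.48
ee_pos: [497.5, 176.0, 75.1]
ee_rot: [0.792, -0.61, -0.004, 0.002]
contact_force: [-0.7, -0.6, -0.3]
width: 64.2
```

```bash
python3 go.py 499.8 177 69 -75
```

```text
move [-0.4 -2.5  6.1] [ 0.009  0.004 -0.003] rows 1.0 | t 11.48 pos [497.5 176.   75.1] F [-0.7 -0.6 -0.3] w 64.2 q [0.17 0.26 1.77 0.   1.12 1.48]
```

>>> apply_moves(moves="0 -2.5 6 0.009 0.004 -0.003 50;0 -2.5 6 0.009 0.004 -0.003 50;0 -2.5 6 0.009 0.004 -0.003 50;0 -2.5 6 0.009 0.004 -0.003 50;0 -2.5 6 0.009 0.004 -0.003 50")

```text
time: 11.9
ee_pos: [501.8, 176.8, 71.2]
ee_rot: [0.793, -0.609, 0.002, -0.002]
contact_force: [0.8, 0.1, 0.3]
width: 50.1
```

```bash
python3 go.py 499.8 177 69 -75
```

```text
move [-0.7  1.9  2.2] [-0.005 -0.001 -0.001] rows 1.0 | t 11.9 pos [501.8 176.8  71.2] F [0.8 0.1 0.3] w 50.1 q [ 0.18  0.27  1.77 -0.    1.1   1.49]
```

>>> apply_moves(moves="-0.7 2 2 -0.005 0 0 50;-0.7 2 2 -0.005 0 0 50;-0.7 2 2 -0.005 0 0 45;-0.7 2 2 -0.005 0 0 30;-0.7 2 2 -0.005 0 0 8", newtons=50)

```text
time: 12.32
ee_pos: [499.7, 177.0, 69.4]
ee_rot: [0.793, -0.609, 0.0, 0.0]
contact_force: [-0.1, -0.8, 1.2]
width: 35.3
```

```bash
python3 go.py 499.8 177 69 -75
```

```text
move [ 0.1 -0.1  0.4] [ 0.    -0.001 -0.   ] rows 1.0 | t 12.32 pos [499.7 177.   69.4] F [-0.1 -0.8  1.2] w 35.3 q [ 0.18  0.27  1.77 -0.    1.1   1.49]
```

Settled and level. Closing firmly.

>>> apply_moves(moves="0 0 0 0 0 0 8;0 0 0 0 0 0 8;0 0 0 0 0 0 8;0 0 0 0 0 0 8;0 0 0 0 0 0 8", newtons=55)

```text
time: 12.73
ee_pos: [499.6, 177.3, 69.3]
ee_rot: [0.793, -0.609, 0.0, 0.0]
contact_force: [0.6, 1.9, -0.0]
width: 17.4
```

>>> apply_moves(moves="0 0 -2 0 0 0 8;0 0 -5 0 0 0 8;0 0 -9 0 0 0 8;0 0 -14 0 0 0 8;0 0 -20 0 0 0 8")

```text
time: 13.15
ee_pos: [498.9, 177.1, 89.0]
ee_rot: [0.793, -0.609, -0.001, 0.001]
contact_force: [0.1, -0.2, -6.7]
width: 17.4
```

```bash
python3 go.py 499.7 177 170 -75;python3 - <<'E'
from h import *
m,i=snap('scene');cv2.imwrite('pics/s6.png',cv2.resize(i[110:310,270:470],None,fx=3,fy=3)[:600,:,::-1])
E
```

```text
move [  0.3  -0.6 -81. ] [ 0.002 -0.    -0.   ] rows 2.0 | t 13.15 pos [498.9 177.1  89. ] F [ 0.1 -0.2 -6.7] w 17.4 q [ 0.18  0.24  1.76 -0.    1.14  1.49]
```

View pics/s6.png

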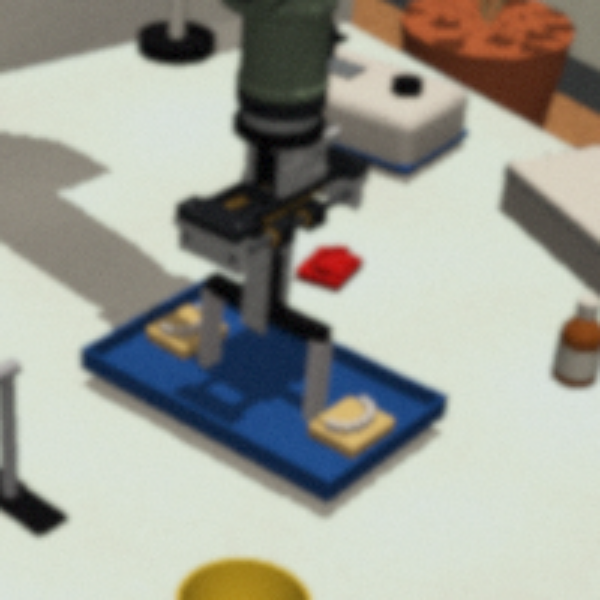

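The carrier is off the bench and level, with both casts in it at crop (187,330) and (352,425). I'll raise it gently to 10 cm.

>>> apply_moves(moves="0 0 -10 0 0 0 8;0 0 -20 0 0 0 8;0 0 -30 0 0 0 8;0 0 -38 0 0 0 8;0 0 -45 0 0 0 8")

```text
time: 13.62
ee_pos: [500.9, 177.5, 137.6]
ee_rot: [0.793, -0.609, 0.001, -0.001]
contact_force: [0.6, -0.2, -6.1]
width: 17.8
```

```bash
python3 go.py 499.7 177 169 -75
```

```text
move [  0.2   1.2 -31.4] [-0.003 -0.001 -0.   ] rows 1.0 | t 13.62 pos [500.9 177.5 137.6] F [ 0.6 -0.2 -6.1] w 17.8 q [ 0.18  0.18  1.72 -0.    1.24  1.49]
```

>>> apply_moves(moves="0 1 -8 -0.003 0 0 8;0 1 -17 -0.003 0 0 8;0 1 -25 -0.003 0 0 8;0 1 -31 -0.003 0 0 8;0 1 -31 -0.003 0 0 8")

```text
time: 14.03
ee_pos: [501.1, 177.5, 170.5]
ee_rot: [0.793, -0.609, 0.001, -0.001]
contact_force: [1.0, 0.2, -6.0]
width: 17.3
```

>>> apply_moves(moves="0 0 0 0 0 0 8;0 0 0 0 0 0 8;0 0 0 0 0 0 8;0 0 0 0 0 0 8;0 0 0 0 0 0 8")

```text
time: 14.45
ee_pos: [500.7, 177.5, 169.9]
ee_rot: [0.793, -0.609, 0.001, -0.001]
contact_force: [-0.3, -0.7, -6.8]
width: 17.7
```

```bash
python3 go.py 499.7 177 169 -75;python3 - <<'E'
from h import *
m,i=snap('scene','s7.png')
E
```

```text
move [0.2 1.  0.9] [-0.002 -0.001 -0.   ] rows 1.0 | t 14.45 pos [500.7 177.5 169.9] F [-0.3 -0.7 -6.8] w 17.7 q [ 0.18  0.14  1.69 -0.    1.3   1.49]
```

View pics/s7.png

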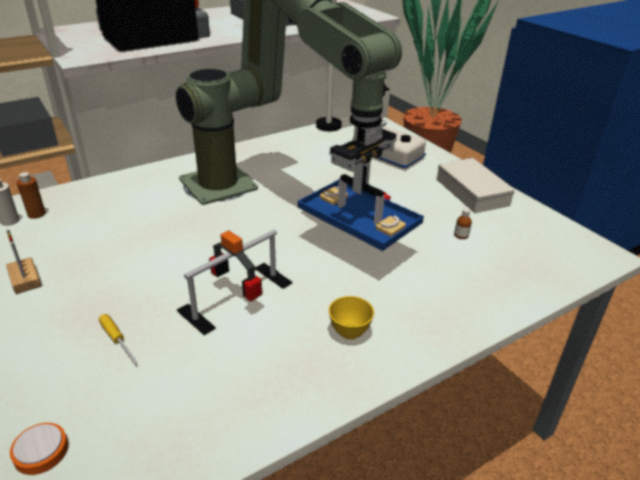

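The carrier is held up with both casts in it, at (333,196) and (390,223). The ear defenders are on the bar at (232,242), and the bystanders haven't moved. I'll check the tilt numerically, then hand in.

```bash
python3 - <<'E'
from h import *
m=vision.camera_model('scene');a=np.radians(15);X=np.array([np.cos(a),np.sin(a)]);Y=np.array([-X[1],X[0]])
for z in(100,122): print(z,[proj(m,[*(np.array([500.5,177.3])+sx*140*X+sy*85*Y),z]).round(0).tolist() for sx,sy in((-1,-1),(1,-1),(1,1),(-1,1))])
i=cv2.cvtColor(cv2.imread('pics/s7.png'),cv2.COLOR_BGR2HSV);k=((i[...,0]>100)&(i[...,0]<125)&(i[...,1]>120)&(i[...,2]>40)).astype(np.uint8)
k[:175]=0;k[255:]=0;k[:,:290]=0;k[:,430:]=0
h=cv2.convexHull(cv2.findNonZero(k))[:,0];print(h[h[:,0].argmin()],h[h[:,0].argmax()],h[h[:,1].argmax()],h[h[:,1].argmin()])
E
```

```text
100 [[297.0, 207.0], [382.0, 251.0], [422.0, 222.0], [339.0, 184.0]]
122 [[297.0, 200.0], [383.0, 243.0], [423.0, 215.0], [339.0, 177.0]]
[299 206] [422 217] [384 248] [335 182]
```

```bash
python3 -c "
from bench import manip
print(manip.job_done())"
```

```text
the job is handed in; nothing more can be done
None
```

The ear defenders now hang over the rail bar, one cup on each side, and I let go of them. I then lifted the carrier by the middle of its handle and handed the job in still holding it about 10 cm above the bench, at about 14.5 s on the clock.

- **Hold:** in the last check the tool was at z = 170 mm, within about 0.2° of vertical. The grip was steady at 17.5 mm opening and the load was about 6.5 N.
- **Level:** the tray corners in the scene picture matched a level tray at 100 mm within about 1 to 4 pixels. That allows a tilt of about 1° at most, which is within pixel noise.
- **Scene:** the last picture showed both casts in the tray, the ear defenders on the bar, and the tub, bottle and screwdriver where they were.
- **Disagreement:** two-view estimates of the handle ends came out 4 to 8 mm below the stated handle centre. They rested on roughly read pixels, so I used the stated height, and the grasp held.
- **Unresolved offset:** the top-camera network placed the crown on a cast, so I measured it from the orange cushion in the pictures instead.

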